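# Slide the shield cover home on the module test fixture

### The job

Close the screened test fixture: pick up the flat cover plate by its bar grip, lay it flat on the empty landing deck of the fixture, and slide it along the fence, pressing only lightly (never more than 50 N between cover and fixture), until it drops fully home, level, into the shallow recess round the open chamber; then let go of it. Do not carry the cover through the air over the chamber, because the module in it is bare, and leave the other things on the worktop alone.

Things in the scene. Friction and masses are not known exactly. Their poses are not given: they have to be found in the camera images.
- cover: Shield cover: loose aluminium plate, 60 mm (its x) by 70 mm (its y), 5 mm thick, with a black bar grip on its middle, 36 mm along x, 14 mm thick along y, top 31 mm over the underside. Origin: centre of the underside; z up. 0.08 to 0.17 kg. In the fixture its x and y lie along the fixture's (either way round). Home: underside 33 mm over the worktop, top flush with the deck.
- cover_grip (a point): Middle of the cover's bar grip, 27 mm above the cover's underside: a good TCP place for a grasp from above with the fingers closing along the cover's y (fingertips then clear the plate by about 3 mm).
- fixture: Test fixture, fixed: steel bed 90 (x) x 270 (y) x 8 mm; origin: centre of its underside; y along it to the robot's left, within 0.25 rad. Clamped on it an aluminium nest block 90 x 198 mm. Its place along y is NOT measured: all its y values are shifted by d, constant, from -18 to +18 mm. Its deck is flat, 38 mm over the worktop, from y = -100+d to 98+d mm but for the recess.
- landing (a point): Centre of the landing deck as built, on the fixture at x 0, y -65, z 38 mm (not shifted by d): lay the cover here. The landing deck runs from y = -100+d to -5+d mm; from here the cover slides along the fixture's +y.
- fence (a point): On the fixture at x 31.5, y -65, z 44 mm: the top inner edge of the fence, a straight wall along the whole +x side of the nest block, 6 mm higher than the deck. Its inner face at x = 31.5 mm is also the recess's +x wall, so a cover that touches it (cover centre at x = 1.5 mm) is in line with the recess. The -x side has no fence.
- recess_nominal (a point): Middle of the recess floor if d were 0: x 0, y 32, z 33 mm on the fixture; really at y = 32+d, found by feel. Recess: 63 mm (x) by 74 mm (y), 5 mm deep below the deck; its floor is a ledge round an open chamber (46 x 56 mm) that holds a bare module, lower than the ledge. The cover drops 5 mm here when pressed lightly; not pressed, it can ride on to the deck beyond.
- heatsink: Bystander to leave alone: plain finned heatsink, 34x50x26 mm, lying on the worktop near the work. Origin: centre of its underside.
- filter_module_2: Bystander to leave alone: small screened module, a metal can on a board, 30x42x17 mm, lying on the worktop near the work. Origin: centre of its underside.
- attenuator: Bystander to leave alone: small metal cylinder lying down, 54x17x17 mm, lying on the worktop near the work. Origin: centre of its underside.
- screwdriver_small: Bystander to leave alone: small screwdriver, 124 mm long, lying on the worktop near the work. Origin: centre of its underside.
- side_cutters: Bystander to leave alone: side cutters, 123x48x13 mm, lying on the worktop near the work. Origin: centre of its underside.
Not all that is in view belongs to the job. What is shaped like the cover but green is not meant.

How it is judged:
On the way, in this order (a step that is already met when the one before it is completed fails the run):
1. the cover lies flat on the landing deck, its centre still at least 30 mm to the landing side of the fixture's middle (z of cover in the frame of fixture between 0.0365 and 0.04 m and y of cover in the frame of fixture between -0.095 and -0.03 m and x of cover in the frame of fixture between -0.03 and 0.006 m and angle between cover's own z axis and vertical below 0.06 rad and contact force between cover and fixture above 0.2 N), for 0.1 s.
2. the cover has dropped into the recess: level, underside 31.5 to 34.5 mm over the worktop (z of cover in the frame of fixture between 0.0315 and 0.0345 m and x of cover in the frame of fixture between -0.004 and 0.004 m and y of cover in the frame of fixture between 0.009 and 0.055 m and angle between cover's own z axis and vertical below 0.035 rad), for 0.2 s.
At the end, for the whole second after the job is handed in: The cover lies at rest and released in the recess: its underside 31.5 to 34.5 mm above the worktop (33 is home), level to 0.035 rad, its centre within 4 mm of the fixture's centre line and 9 to 55 mm along the fixture's y (all of step 2 and linear speed of cover below 0.01 m/s and contact force between cover and the fingers below 0.05 N); the robot touches nothing.
It fails at once if more than 50 N between the cover and the fixture (contact force between cover and fixture above 50 N).
It fails at once if the cover carried through the air over the chamber (underside more than 12 mm above the deck there) (y of cover in the frame of fixture between -0.015 and 0.1 m and x of cover in the frame of fixture between -0.06 and 0.06 m and z of cover in the frame of fixture above 0.05 m).
It fails at once if one of the bystanders moved by more than 30 mm (distance of any of heatsink, filter_module_2, attenuator, screwdriver_small, side_cutters from where it was at the start of the episode above 0.03 m).
It also fails if it takes over 64 s, if anything falls off the work surface, if the arm or the gripper's body presses on something with over 40 N, if the wrist force passes 120 N, or if a joint passes its speed limit or range.

### The arm

A 7-joint arm with a two-finger parallel gripper is mounted at the origin on a cart in front of the work surface, level with it; the furniture and walls round the work are solid. World frame = base frame: x ahead of the robot, y to its left, z up, the work surface at z = 0. Lengths are in m, angles in rad, forces in N, time in s.
With the tool pointing down it reaches from about 0.4 to 0.875 m from the base axis. Payload 19.3 kg.
Tool frame: the origin (TCP) lies between the finger pads, 19 mm behind the fingertips; this is the grasp point; z points along the fingers, y is the line along which they close (so a half turn about z gives the same grasp; the last joint's range is limited). The gripper opens to 85 mm and grips with 20 to 120 N. Pads are 22 mm wide; open, the fingers measure 114 mm over their backs; the gripper's body (76 mm by 85 mm) begins 54 mm behind the grasp point. The pads swing forward as they close: fully open they stand 13 mm farther back than shut.
Start: joints at [1.252, 0.521, -0.036, 1.599, 0.021, 1.021, -0.113], TCP at [0.154, -0.606, 0.25] pointing down, gripper open.
Joint ranges: [-2.91, 2.91], [-0.3, 2.13], [-1.5, 1.42], [0.17, 2.43], [-1.26, 4.41], [0.16, 1.93], [-2.52, 2.52]. Speed limits (rad/s): [1.89, 1.89, 2.39, 2.39, 3.01, 3.01, 3.01].

### API

Orientations are given as [roll, pitch, yaw] about the fixed x, y, z axes, in that order (R = Rz(yaw) Ry(pitch) Rx(roll)).
In Python, from workcell import monitor, viewer, bot gives the robot as it stands.
- The arm moves only by the tool move_arm, never from a script. Its arguments are lists of equal length, an entry for each row: "gripper": the opening, from 0 (shut) to 1 (fully open); "linear": the shift along the tool's x, y, z in cm, a list of three; "twist": the turn about the tool's z in degrees. A call has 1 to 8 rows; each row shifts and turns the commanded pose from where the row before left it, along the tool's axes as they then stand; what a row does not reach is not made up. A row lasts 1/10 s, in which the tool goes at most 50 mm and 8.59 degrees, less where a joint would pass 70% of its speed; a pose out of reach is approached as far as the arm can. A call with a gripper value outside its range is refused whole. The fingers move at their own pace and stop on an object; "squeeze" is the grip in N (left out, the last holds). Time passes only in rows, so rows that do not move let the fingers close. It gives the time, the measured TCP pose, the force, the opening and the grip force at its end, in the units of the state.
- monitor.observe(): the state, without advancing time (a new reading comes with each control period).
- viewer.grab_frame(name): name is "scene" or "side" or "wrist"; returns a dict with "img" (420x560x3 uint8, red, green, blue), "K" (3x3 intrinsics, pixels), "eye" and "rotation" of the camera in the world. Camera axes: x right, y up, looking along -z (the intrinsics and any distortion apply to the point x, -y, -z); pixel columns grow to the right and rows downward; lengths in m; the calibration is good to about 2 mm. A picture is of the moment at which its call begins. There is no depth.
- bot.job_done(): hands the job in; it is judged then, once.
The state is a dict: "clock": time; "qpos": joint angles; "qd": joint speeds; "joint_efforts": joint torques, N m; "position": TCP position; "tool_rot": TCP orientation; "force": force on the tool from outside, world axes, zero at the start; "moment": the same for the moment, N m; "grip_width": finger opening in m; "finger_force": force on a finger pad.
Only numpy, scipy, OpenCV 4.12 (cv2) and the standard library are available. Lean on these libraries where they do the work, as an engineer would, in place of code of your own. Each camera call takes 0.05 s, during which the arm holds its last target. There are 200 camera calls.

## Working session

There is one attempt and no reset: what is moved stays moved. The work goes in short steps, Python scripts to look and compute and a tool call to move; the robot and the scene stay as the last step left them, time stands still between calls to the robot, and variables do not carry over. Pictures are saved under pics/ and viewed, at most 10 in all, crops included, and the job is handed in when it is done.

Besides the shell and the picture viewer there is one more tool, called after "Emit:" as name(argument=value, ...), one argument or row to a line, values as JSON. move_arm: Moves the arm, as the interface text tells. Its arguments: {"type":"object","properties":{"gripper":{"type":"array"},"linear":{"type":"array"},"twist":{"type":"array"},"squeeze":{"type":"number"}},"required":["gripper","linear","twist"]}

```bash
mkdir -p pics; python3 - <<'E'
from workcell import monitor, viewer, bot
import cv2, pickle
s=monitor.observe()
for k in s: print(k,s[k])
for n in ("scene","side"):
    f=viewer.grab_frame(n); pickle.dump(f,open(f"pics/{n}.pkl","wb"))
    cv2.imwrite(f"pics/{n}0.png",f["img"][:,:,::-1]); print(n,f["K"],f["eye"],f["rotation"], [k for k in f])
E
```

```text
clock 0.0
qpos [ 1.25179165  0.52204439 -0.03635391  1.59998025  0.02119916  1.02109932
 -0.11279251]
qd [-0.000272   -0.00093528  0.00150805 -0.00218747  0.00046755 -0.00080978
  0.00217824]
joint_efforts [-7.99352856e-04 -9.27121997e+01  1.97940476e+00 -3.69943106e+01
  1.78453390e-02  8.16844928e-03  5.36215134e-05]
position [ 0.15380925 -0.60546153  0.24941643]
tool_rot [-3.14044821e+00  6.73424838e-05  2.48824276e-01]
force [0.11875865 1.16739869 0.37983347]
moment [ 0.02757197 -0.0112921  -0.00657932]
finger_force 0.0
grip_width 0.08526137017992008
scene [[464.0493186    0.         270.99418653]
 [  0.         464.0493186  202.88989497]
 [  0.           0.           1.        ]] [0.10271187 0.41347117 0.84380199] [ 0.71379096  0.01733554 -2.48850145] ['img', 'K', 'eye', 'rotation']
side [[451.42960613   0.         282.25339249]
 [  0.         451.42960613 215.7460356 ]
 [  0.           0.           1.        ]] [ 0.53079957 -1.04730212  0.54656904] [ 1.08746002 -0.00255628  0.01821842] ['img', 'K', 'eye', 'rotation']
```

View pics/scene0.png

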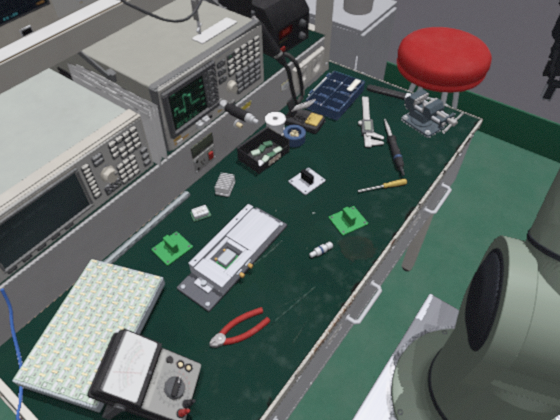

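View pics/side0.png

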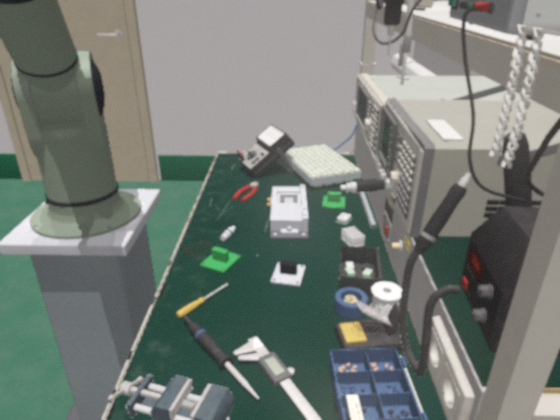

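The scene view shows the cover (white plate, black grip) near (308,178) and the fixture centred near (232,255). The chamber is near (225,257), and the green decoys are at (172,247) and (349,220). In the side view the cover is at (289,272) and the fixture around (289,210).

```bash
cat > h.py <<'E'
import numpy as np, cv2, pickle
from scipy.spatial.transform import Rotation as Ro
def ray(f,u,v):
    K=f["K"]; d=np.array([(u-K[0,2])/K[0,0],-(v-K[1,2])/K[1,1],-1.])
    return Ro.from_euler("xyz",f["rotation"]).as_matrix()@d
def onz(f,u,v,z):
    d=ray(f,u,v); e=np.array(f["eye"]); return e+d*(z-e[2])/d[2]
def proj(f,p):
    c=Ro.from_euler("xyz",f["rotation"]).as_matrix().T@(np.array(p)-f["eye"]); K=f["K"]
    return K[0,2]+K[0,0]*c[0]/-c[2], K[1,2]-K[1,1]*c[1]/-c[2]
E
python3 - <<'E'
from h import *
S=pickle.load(open("pics/scene.pkl","rb")); D=pickle.load(open("pics/side.pkl","rb"))
for n,f,(x0,x1,y0,y1) in (("scene",S,(285,332,160,197)),("side",D,(265,312,258,288))):
    g=f["img"].astype(int)[y0:y1,x0:x1]; 
    m=((g.min(2)>110)).astype(np.uint8)
    c=max(cv2.findContours(m,0,2)[0],key=cv2.contourArea)
    r=cv2.minAreaRect(cv2.convexHull(c)); a=cv2.approxPolyDP(cv2.convexHull(c),3,True)[:,0]+[x0,y0]
    print(n,a.tolist()); P=np.array([onz(f,u,v,.005) for u,v in a]); print(P.round(4), P.mean(0).round(4))
a=cv2.resize(S["img"][195:310,170:295],(500,460),interpolation=cv2.INTER_CUBIC)
b=cv2.resize(D["img"][175:245,260:320],(300,350),interpolation=cv2.INTER_CUBIC)
o=np.zeros((460,800,3),np.uint8); o[:,:500]=a; o[:350,500:]=b
cv2.imwrite("pics/crop1.png",o[:,:,::-1])
E
```

```text
scene [[309, 168], [324, 181], [305, 194], [289, 180]]
[[ 0.5494 -0.3062  0.005 ]
 [ 0.4936 -0.2905  0.005 ]
 [ 0.5068 -0.2267  0.005 ]
 [ 0.5656 -0.2416  0.005 ]] [ 0.5289 -0.2662  0.005 ]
side [[276, 263], [305, 265], [300, 285], [271, 282]]
[[ 0.5039 -0.2347  0.005 ]
 [ 0.5661 -0.241   0.005 ]
 [ 0.5543 -0.3125  0.005 ]
 [ 0.4959 -0.3036  0.005 ]] [ 0.5301 -0.273   0.005 ]
```

View pics/crop1.png

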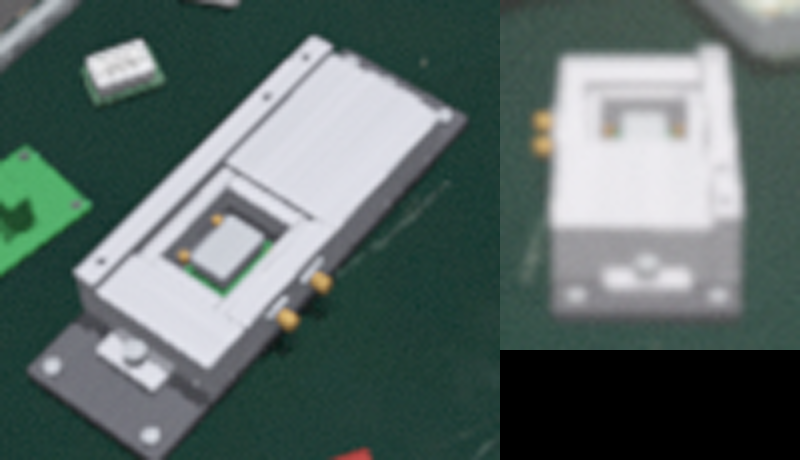

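The crop shows the landing deck at the upper right, the fence along the upper-left side, and the recess edge line from (228,163) to (315,217). The bed corners are at about (465,118), (30,372) and (155,458).

```bash
python3 - <<'E'
from h import *
S=pickle.load(open("pics/scene.pkl","rb")); D=pickle.load(open("pics/side.pkl","rb"))
def s(u,v,z): return onz(S,170+u/4-.375,195+v/4-.375,z)[:2].round(4)
def d(u,v,z): return onz(D,260+(u-500)/5-.4,175+v/5-.4,z)[:2].round(4)
for n,p in dict(bed_mxmy=s(465,118,.008),bed_pxpy=s(30,370,.008),bed_mxpy=s(155,456,.008),
 fo_py=s(75,272,.044),fo_my=s(315,37,.044),fi_my=s(332,46,.044),fi_py=s(95,285,.044),deck_mxpy=s(208,367,.038),deck_mxmy=s(437,118,.038),
 rec1=s(228,163,.038),rec2=s(315,217,.038),
 D_bed_mxmy=d(553,312,.004),D_bed_pxmy=d(740,316,.004),D_deck_mxmy=d(552,225,.038),D_deck_pxmy=d(718,228,.038),D_deck_mxpy=d(560,55,.038),D_fence_my_o=d(742,215,.044),D_fence_my_i=d(714,215,.044),D_fence_py_i=d(700,47,.044),D_fence_py_o=d(726,47,.044)).items(): print(n,p)
E
```

```text
bed_mxmy [ 0.4877 -0.122 ]
bed_pxpy [0.5701 0.1459]
bed_mxpy [0.485  0.1434]
fo_py [0.5725 0.1023]
fo_my [ 0.5743 -0.0953]
fi_my [ 0.5623 -0.0958]
fi_py [0.5587 0.1018]
deck_mxpy [0.4833 0.1009]
deck_mxmy [ 0.4863 -0.0935]
rec1 [ 0.5587 -0.001 ]
rec2 [ 0.4982 -0.0015]
D_bed_mxmy [ 0.4867 -0.1229]
D_bed_pxmy [ 0.5754 -0.1246]
D_deck_mxmy [ 0.4856 -0.0989]
D_deck_pxmy [ 0.5647 -0.1001]
D_deck_mxpy [0.4816 0.101 ]
D_fence_my_o [ 0.576 -0.098]
D_fence_my_i [ 0.5627 -0.0983]
D_fence_py_i [0.5592 0.1002]
D_fence_py_o [0.5736 0.1005]
```

Emit:
move_arm(
  gripper=[1, 1, 1, 1, 1, 1, 1, 1],
  linear=[
    [4.5, -2, 0],
    [4.5, -2, 0],
    [4, -2, 0],
    [4, -2, 0],
    [4, -2, 0],
    [4, -2, 0],
    [4, -2, 0],
    [4, -2, 0],
  ],
  twist=[0, 0, 0, 0, 0, 0, 0, 0],
)

```text
clock: 0.9
position: [0.4354, -0.368, 0.2499]
tool_rot: [-3.141, 0.0, 0.249]
force: [0.5, -1.1, 0.1]
grip_width: 0.0852
finger_force: 0.0
```

Emit:
move_arm(
  gripper=[1, 1, 1, 1, 1, 1, 1],
  linear=[
    [3.9, -2.4, 0],
    [3.9, -2.4, 0],
    [3.8, -2.4, 0],
    [0, 0, 3],
    [0, 0, 3],
    [0, 0, 2],
    [0, 0, 0],
  ],
  twist=[0, 0, 0, 8, 8, 8, 0],
)

```text
clock: 1.6
position: [0.5278, -0.2703, 0.1674]
tool_rot: [-3.141, 0.005, -0.172]
force: [0.4, 0.1, -0.4]
grip_width: 0.0852
finger_force: 0.0
```

```bash
python3 - <<'E'
from workcell import monitor, viewer
import cv2, pickle
s=monitor.observe(); print(s["position"],s["tool_rot"])
f=viewer.grab_frame("wrist"); pickle.dump(f,open("pics/wrist1.pkl","wb"))
cv2.imwrite("pics/wrist1.png",f["img"][:,:,::-1]); print(f["eye"],f["rotation"])
E
```

```text
[ 0.52778406 -0.27025762  0.16739796] [-3.14084744  0.00458639 -0.17222227]
[ 0.59705159 -0.28099981  0.2893998 ] [-2.76162832e-01  1.12088030e-03 -1.74320827e+00]
```

View pics/wrist1.png

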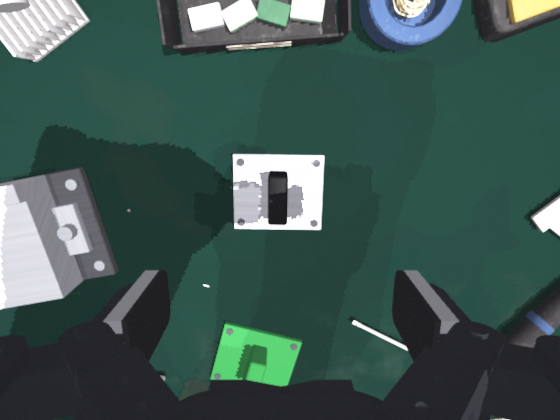

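The wrist view shows the cover at (233–325, 155–230) with its grip at (278,197). The fixture's -y end is at left, with a bed corner near (116,270).

```bash
python3 - <<'E'
from h import *
f=pickle.load(open("pics/wrist1.pkl","rb")); g=f["img"].astype(int)
m=np.zeros(g.shape[:2],np.uint8); m[145:240,222:335]=(g.min(2)>95)[145:240,222:335]
c=max(cv2.findContours(m,0,2)[0],key=cv2.contourArea); h=cv2.convexHull(c)
P=np.array([onz(f,u,v,.005)[:2] for u,v in h[:,0]+0.0],np.float32)
(cx,cy),(w,l),a=cv2.minAreaRect(P*1000); print("plate",cx,cy,w,l,a)
m[:]=0; m[165:232,262:292]=(g.max(2)<45)[165:232,262:292]
c=max(cv2.findContours(m,0,2)[0],key=cv2.contourArea); print(cv2.boundingRect(c))
P=np.array([onz(f,u,v,.031)[:2] for u,v in c[:,0]],np.float32); print("grip",cv2.minAreaRect(P*1000))
for n,u,v,z in (("bed-x-y",116,270,.008),("bed+x-y",84,169,.008),):print(n,onz(f,u,v,z).round(4))
E
```

```text
plate 532.7339477539062 -267.12835693359375 70.02183532714844 60.433589935302734 79.32572174072266
(269, 191, 18, 33)
grip ((528.1524658203125, -266.292724609375), (12.23896598815918, 23.636167526245117), 80.14180755615234)
bed-x-y [ 0.4923 -0.1261  0.008 ]
bed+x-y [ 0.5765 -0.1263  0.008 ]
```

Emit:
move_arm(
  gripper=[0.6, 0.6, 0.6, 0.6, 0.6],
  linear=[
    [0.3, -0.3, 3.5],
    [0, 0, 3.5],
    [0, 0, 3.5],
    [0, 0, 2.2],
    [0, 0, 0],
  ],
  twist=[0.8, 0, 0, 0, 0],
  squeeze=40,
)

```text
clock: 2.15
position: [0.5318, -0.2683, 0.0417]
tool_rot: [-3.141, 0.003, -0.18]
force: [-0.9, 0.4, -0.1]
grip_width: 0.0509
finger_force: 0.0
```

Emit:
move_arm(
  gripper=[0.6, 0.6, 0.6, 0, 0, 0, 0, 0],
  linear=[
    [0, 0, 0.7],
    [0, 0, 0.7],
    [0, 0, 0],
    [0, 0, 0],
    [0, 0, 0],
    [0, 0, 0],
    [0, 0, 0],
    [0, 0, 0],
  ],
  twist=[0, 0, 0, 0, 0, 0, 0, 0],
)

```text
clock: 2.95
position: [0.5327, -0.2687, 0.0296]
tool_rot: [3.141, -0.001, -0.184]
force: [-1.3, 0.4, 6.7]
grip_width: 0.0133
finger_force: 39.9
```

Emit:
move_arm(
  gripper=[0, 0, 0, 0, 0, 0],
  linear=[
    [0, 0, -1],
    [0, 0, -3],
    [0, 0, -3],
    [0, 0, -2.5],
    [0, 0, 0],
    [0, 0, 0],
  ],
  twist=[0, 0, 0, -5.5, -5.8, 0],
)

```text
clock: 3.55
position: [0.5327, -0.2689, 0.1253]
tool_rot: [3.141, -0.001, 0.015]
force: [0.6, 0.2, -1.8]
grip_width: 0.0135
finger_force: 39.2
```

Emit:
move_arm(
  gripper=[0, 0, 0, 0, 0, 0, 0],
  linear=[
    [-0.1, -3, 0],
    [0, -4, 0],
    [0, -4, 0],
    [0, -4, 0],
    [0, -4, 0],
    [0, -2.3, 1.5],
    [0, 0, 1.5],
  ],
  twist=[0, 0, 0, 0, 0, 0, 0],
)

```text
clock: 4.25
position: [0.5287, -0.0517, 0.0938]
tool_rot: [-3.14, -0.0, 0.014]
force: [-0.6, 0.0, -2.3]
grip_width: 0.0132
finger_force: 39.3
```

```bash
python3 - <<'E'
from workcell import monitor, viewer
import cv2, pickle, numpy as np
fs={}
for n in ("wrist","scene","side"):
    fs[n]=viewer.grab_frame(n)
pickle.dump(fs,open("pics/f2.pkl","wb"))
s=monitor.observe(); print(s["position"],s["tool_rot"],s["force"])
a=cv2.resize(fs["scene"]["img"][185:305,170:300],(400,370),interpolation=cv2.INTER_CUBIC)
b=cv2.resize(fs["side"]["img"][155:245,250:330],(400,450),interpolation=cv2.INTER_CUBIC)
w=cv2.resize(fs["wrist"]["img"][100:400,0:560],(400,214),interpolation=cv2.INTER_AREA)
o=np.zeros((590,800,3),np.uint8); o[:370,:400]=a; o[:450,400:]=b; o[372:586,:400]=w
cv2.imwrite("pics/c2.png",o[:,:,::-1])
E
```

```text
[ 0.52799456 -0.05570975  0.09340749] [3.14141049e+00 2.20301865e-03 1.11991567e-02] [ 0.53095944 -1.40692509 -0.44787337]
```

View pics/c2.png

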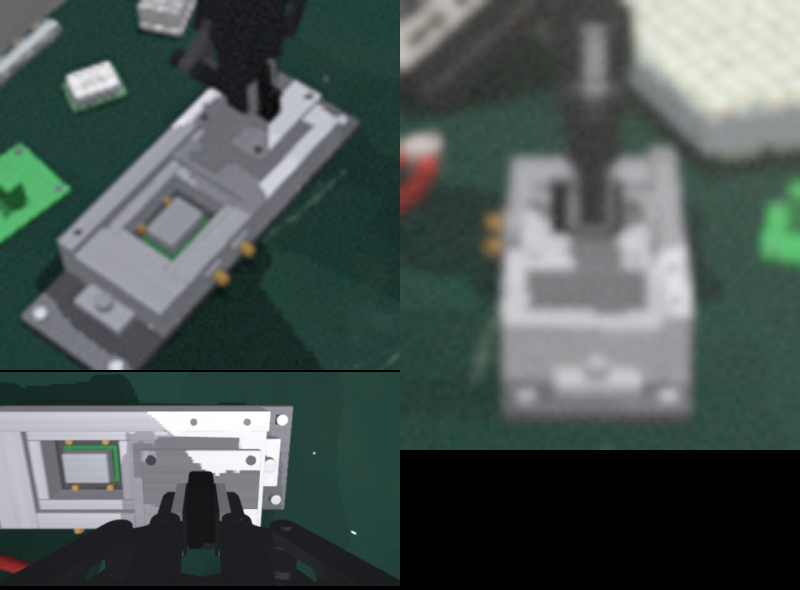

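The pictures show the cover held level above the landing deck. The chamber is clear, and there is free deck between the cover and the recess.

Emit:
move_arm(
  gripper=[0, 0, 0, 0],
  linear=[
    [0, 0, 1],
    [0, 0, 0.8],
    [0, 0, 0.3],
    [0, 0, 0],
  ],
  twist=[0, 0, 0, 0],
)

```text
clock: 4.8
position: [0.5284, -0.056, 0.0725]
tool_rot: [-3.142, 0.001, 0.012]
force: [0.6, 0.2, -1.5]
grip_width: 0.013
finger_force: 39.3
```

Emit:
move_arm(
  gripper=[0, 0, 0, 0],
  linear=[
    [0, 0, 0.1],
    [0, 0, 0.1],
    [0, 0, 0.1],
    [0, 0, 0],
  ],
  twist=[0, 0, 0, 0],
)

```text
clock: 5.2
position: [0.5287, -0.0557, 0.07]
tool_rot: [-3.142, -0.0, 0.013]
force: [0.5, -0.3, -1.2]
grip_width: 0.0133
finger_force: 39.3
```

Emit:
move_arm(
  gripper=[0, 0, 0, 0],
  linear=[
    [0, 0, 0.1],
    [0, 0, 0.1],
    [0, 0, 0],
    [0, 0, 0],
  ],
  twist=[0, 0, 0, 0],
)

```text
clock: 5.6
position: [0.5287, -0.0557, 0.068]
tool_rot: [-3.142, 0.0, 0.013]
force: [1.2, 0.5, -1.2]
grip_width: 0.0129
finger_force: 39.3
```

Emit:
move_arm(
  gripper=[0, 0, 0, 0],
  linear=[
    [0, 0, 0.1],
    [0, 0, 0],
    [0, 0, 0],
    [0, 0, 0],
  ],
  twist=[0, 0, 0, 0],
)

```text
clock: 6.0
position: [0.5288, -0.0557, 0.0676]
tool_rot: [3.142, -0.0, 0.013]
force: [-3.4, 0.3, 12.6]
grip_width: 0.0132
finger_force: 41.2
```

Emit:
move_arm(
  gripper=[0, 0, 0, 0, 0, 0],
  linear=[
    [0, 0, -0.02],
    [0.05, 0, 0],
    [0.1, 0, 0],
    [0.1, 0, 0],
    [0, 0, 0],
    [0, 0, 0],
  ],
  twist=[0, 0, 0, 0, 0, 0],
)

```text
clock: 6.6
position: [0.5289, -0.0557, 0.0675]
tool_rot: [3.141, 0.004, 0.013]
force: [-18.3, 2.3, 25.4]
grip_width: 0.0132
finger_force: 43.2
```

Emit:
move_arm(
  gripper=[0, 0, 0, 0, 0],
  linear=[
    [-0.15, 0, 0],
    [-0.1, 0, -0.02],
    [0, 0, 0],
    [0, 0, 0],
    [0, 0, 0],
  ],
  twist=[0, 0, 0, 0, 0],
)

```text
clock: 7.1
position: [0.5286, -0.0557, 0.0676]
tool_rot: [3.142, 0.0, 0.013]
force: [-4.5, 0.4, 7.5]
grip_width: 0.013
finger_force: 40.6
```

```bash
python3 - <<'E'
from workcell import monitor, viewer
import cv2, pickle, numpy as np
f=viewer.grab_frame("wrist"); pickle.dump(f,open("pics/w3.pkl","wb"))
s=monitor.observe(); print(s["position"],s["tool_rot"],s["force"],s["moment"])
cv2.imwrite("pics/w3.png",cv2.resize(f["img"][130:330,100:500],(800,400),interpolation=cv2.INTER_CUBIC)[:,:,::-1])
E
```

```text
[ 0.52854867 -0.05564031  0.06757772] [3.14158832e+00 3.62027829e-04 1.31843652e-02] [-3.70318784 -0.05779721  7.78472516] [0.08166066 0.82583506 0.02575478]
```

View pics/w3.png

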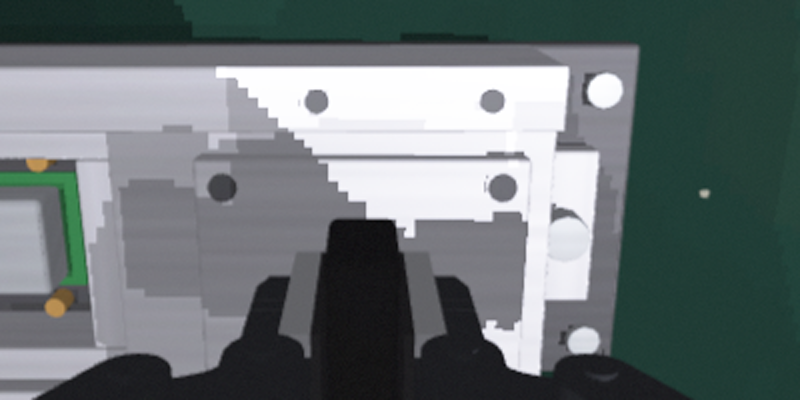

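The cover lies flat on the deck, between about (195,155) and (530,155) in the crop. A gap of about 5 mm remains to the fence edge at row 130, so the resistance was friction. I'll lighten the press.

Emit:
move_arm(
  gripper=[0, 0, 0, 0, 0, 0],
  linear=[
    [0, 0, -0.02],
    [0, 0, -0.01],
    [0, 0, 0],
    [0.1, 0, 0],
    [0.1, 0, 0],
    [0, 0, 0],
  ],
  twist=[0, 0, 0, 0, 0, 0],
)

```text
clock: 7.75
position: [0.5309, -0.0556, 0.0677]
tool_rot: [-3.142, -0.0, 0.013]
force: [1.2, 0.2, -2.1]
grip_width: 0.0132
finger_force: 39.4
```

Emit:
move_arm(
  gripper=[0, 0, 0, 0, 0, 0],
  linear=[
    [0.1, 0, 0],
    [0.05, 0, 0],
    [0.05, 0, 0],
    [0, 0, 0],
    [0, 0, 0],
    [0, 0, 0],
  ],
  twist=[0, 0, 0, 0, 0, 0],
)

```text
clock: 8.35
position: [0.5327, -0.0556, 0.0677]
tool_rot: [-3.142, 0.0, 0.013]
force: [0.6, -0.6, -1.1]
grip_width: 0.013
finger_force: 39.4
```

Emit:
move_arm(
  gripper=[0, 0, 0, 0],
  linear=[
    [0.05, 0, 0],
    [0, 0, 0],
    [0, 0, 0],
    [0, 0, 0],
  ],
  twist=[0, 0, 0, 0],
)

```text
clock: 8.75
position: [0.5332, -0.0556, 0.0677]
tool_rot: [-3.142, 0.0, 0.013]
force: [0.5, -0.1, -1.4]
grip_width: 0.0131
finger_force: 39.4
```

Emit:
move_arm(
  gripper=[0, 0, 0, 0],
  linear=[
    [0.05, 0, 0],
    [0, 0, 0],
    [0, 0, 0],
    [0, 0, 0],
  ],
  twist=[0, 0, 0, 0],
)

```text
clock: 9.15
position: [0.5337, -0.0556, 0.0677]
tool_rot: [-3.142, -0.0, 0.013]
force: [0.5, -0.6, -1.1]
grip_width: 0.0129
finger_force: 39.4
```

Emit:
move_arm(
  gripper=[0, 0, 0, 0],
  linear=[
    [0.05, 0, 0],
    [0, 0, 0],
    [0, 0, 0],
    [0, 0, 0],
  ],
  twist=[0, 0, 0, 0],
)

```text
clock: 9.55
position: [0.5342, -0.0556, 0.0677]
tool_rot: [-3.142, 0.0, 0.013]
force: [0.4, 0.6, -1.5]
grip_width: 0.0132
finger_force: 39.4
```

Emit:
move_arm(
  gripper=[0, 0, 0, 0],
  linear=[
    [0.05, 0, 0],
    [0, 0, 0],
    [0, 0, 0],
    [0, 0, 0],
  ],
  twist=[0, 0, 0, 0],
)

```text
clock: 9.95
position: [0.5344, -0.0556, 0.0677]
tool_rot: [3.142, 0.001, 0.013]
force: [-2.9, -0.2, 0.1]
grip_width: 0.0134
finger_force: 39.6
```

Emit:
move_arm(
  gripper=[0, 0, 0, 0],
  linear=[
    [0.05, 0, 0],
    [0, 0, 0],
    [0, 0, 0],
    [0, 0, 0],
  ],
  twist=[0, 0, 0, 0],
)

```text
clock: 10.35
position: [0.5345, -0.0557, 0.0676]
tool_rot: [3.142, 0.001, 0.013]
force: [-8.0, -1.4, 3.8]
grip_width: 0.0128
finger_force: 40.3
```

Emit:
move_arm(
  gripper=[0, 0, 0, 0, 0, 0, 0, 0],
  linear=[
    [-0.15, 0, 0],
    [0, -0.5, 0],
    [0, -1, 0],
    [0, -1, 0],
    [0, -1, 0],
    [0, -0.5, 0],
    [0, 0, 0],
    [0, 0, 0],
  ],
  twist=[0, 0, 0, 0, 0, 0, 0, 0],
)

```text
clock: 11.15
position: [0.5332, -0.0157, 0.0677]
tool_rot: [3.141, -0.0, 0.013]
force: [-0.9, -0.1, -1.7]
grip_width: 0.013
finger_force: 39.3
```

Emit:
move_arm(
  gripper=[0, 0, 0, 0, 0, 0, 0, 0],
  linear=[
    [0.05, -0.5, 0],
    [0, -1, 0],
    [0, -1, 0],
    [0, -1, 0],
    [0, -0.5, 0],
    [0, 0, 0],
    [0, 0, 0],
    [0, 0, 0],
  ],
  twist=[0, 0, 0, 0, 0, 0, 0, 0],
)

```text
clock: 11.95
position: [0.5331, 0.024, 0.0677]
tool_rot: [3.141, 0.0, 0.013]
force: [0.0, 0.2, -2.0]
grip_width: 0.0132
finger_force: 39.3
```

Emit:
move_arm(
  gripper=[0, 0, 0, 0],
  linear=[
    [0, 0, 0.04],
    [0, 0, 0],
    [0, 0, 0],
    [0, 0, 0],
  ],
  twist=[0, 0, 0, 0],
)

```text
clock: 12.35
position: [0.5331, 0.0241, 0.0675]
tool_rot: [3.141, 0.0, 0.013]
force: [-3.4, -0.5, 6.2]
grip_width: 0.013
finger_force: 40.4
```

Emit:
move_arm(
  gripper=[0, 0, 0, 0, 0],
  linear=[
    [0, -0.1, 0],
    [0, -0.1, 0],
    [0, -0.1, 0],
    [0, 0, 0],
    [0, 0, 0],
  ],
  twist=[0, 0, 0, 0, 0],
)

```text
clock: 12.85
position: [0.5331, 0.0264, 0.0674]
tool_rot: [3.141, 0.0, 0.012]
force: [-3.0, -4.8, 5.3]
grip_width: 0.0131
finger_force: 40.3
```

Contact is light and the cover slides. I'll keep stepping along the fence.

Emit:
move_arm(
  gripper=[0, 0, 0, 0],
  linear=[
    [0, -0.1, 0],
    [0, -0.1, 0],
    [0, 0, 0],
    [0, 0, 0],
  ],
  twist=[0, 0, 0, 0],
)

```text
clock: 13.25
position: [0.533, 0.0285, 0.0674]
tool_rot: [3.141, 0.0, 0.012]
force: [-2.3, -6.2, 3.8]
grip_width: 0.0134
finger_force: 40.3
```

Emit:
move_arm(
  gripper=[0, 0, 0, 0],
  linear=[
    [0, -0.1, 0],
    [0, -0.1, 0],
    [0, 0, 0],
    [0, 0, 0],
  ],
  twist=[0, 0, 0, 0],
)

```text
clock: 13.65
position: [0.533, 0.0307, 0.0674]
tool_rot: [3.141, 0.0, 0.013]
force: [-2.1, -4.9, 5.2]
grip_width: 0.0134
finger_force: 40.3
```

Emit:
move_arm(
  gripper=[0, 0, 0, 0],
  linear=[
    [0, -0.1, 0],
    [0, -0.1, 0],
    [0, 0, 0],
    [0, 0, 0],
  ],
  twist=[0, 0, 0, 0],
)

```text
clock: 14.05
position: [0.5329, 0.0329, 0.0673]
tool_rot: [3.141, 0.0, 0.013]
force: [-2.8, -6.6, 4.1]
grip_width: 0.0131
finger_force: 40.2
```

Emit:
move_arm(
  gripper=[0, 0, 0, 0],
  linear=[
    [0, -0.1, 0],
    [0, 0, 0],
    [0, 0, 0],
    [0, 0, 0],
  ],
  twist=[0, 0, 0, 0],
)

```text
clock: 14.45
position: [0.5329, 0.0346, 0.0672]
tool_rot: [-3.141, 0.0, 0.013]
force: [-1.3, 0.2, -2.3]
grip_width: 0.0131
finger_force: 39.3
```

The vertical load vanished at y≈0.0346, so the cover is over the recess. I'll go 1 mm further and lower gently.

Emit:
move_arm(
  gripper=[0, 0, 0, 0, 0],
  linear=[
    [0, -0.1, 0],
    [0, 0, 0.05],
    [0, 0, 0.05],
    [0, 0, 0],
    [0, 0, 0],
  ],
  twist=[0, 0, 0, 0, 0],
)

```text
clock: 14.95
position: [0.533, 0.0355, 0.0662]
tool_rot: [-3.141, 0.0, 0.013]
force: [-2.4, 0.8, -1.8]
grip_width: 0.013
finger_force: 39.3
```

Emit:
move_arm(
  gripper=[0, 0, 0, 0, 0, 0],
  linear=[
    [0, 0, 0.1],
    [0, 0, 0.1],
    [0, 0, 0.1],
    [0, 0, 0.03],
    [0, 0, 0],
    [0, 0, 0],
  ],
  twist=[0, 0, 0, 0, 0, 0],
)

```text
clock: 15.55
position: [0.5329, 0.0354, 0.0629]
tool_rot: [3.142, 0.0, 0.013]
force: [-2.7, -0.2, -2.1]
grip_width: 0.013
finger_force: 39.2
```

Emit:
move_arm(
  gripper=[0, 0, 0, 0, 0, 0],
  linear=[
    [0, 0, 0.03],
    [0, 0, 0.03],
    [0, 0, 0],
    [0, 0, 0],
    [0, 0, 0],
    [0, 0, 0],
  ],
  twist=[0, 0, 0, 0, 0, 0],
)

```text
clock: 16.15
position: [0.533, 0.0354, 0.0626]
tool_rot: [3.142, 0.0, 0.013]
force: [-4.7, -1.2, 5.5]
grip_width: 0.0132
finger_force: 40.3
```

Seated on the ledge: a 5 mm drop, with contact felt. Releasing.

Emit:
move_arm(
  gripper=[0.5, 0.5, 0.5, 0.5, 0.5, 0.5],
  linear=[
    [0, 0, 0],
    [0, 0, 0],
    [0, 0, 0],
    [0, 0, 0],
    [0, 0, 0],
    [0, 0, 0],
  ],
  twist=[0, 0, 0, 0, 0, 0],
)

```text
clock: 16.75
position: [0.533, 0.0354, 0.0624]
tool_rot: [-3.142, -0.0, 0.013]
force: [0.3, -0.2, -0.1]
grip_width: 0.0428
finger_force: 0.0
```

Emit:
move_arm(
  gripper=[0.5, 0.5, 0.5, 0.5, 0.5, 0.5, 0.5, 0.5],
  linear=[
    [0, 0, -1],
    [0, 0, -2],
    [0, 0, -3],
    [0, 0, -3],
    [0, 0, -3],
    [0, 0, 0],
    [0, 0, 0],
    [0, 0, 0],
  ],
  twist=[0, 0, 0, 0, 0, 0, 0, 0],
)

```text
clock: 17.55
position: [0.5326, 0.0354, 0.182]
tool_rot: [3.142, 0.001, 0.013]
force: [-0.0, -0.8, -0.9]
grip_width: 0.0426
finger_force: 0.0
```

```bash
python3 - <<'E'
from workcell import monitor, viewer
import cv2, numpy as np
s=monitor.observe(); print(s["position"],s["force"],s["grip_width"])
f={n:viewer.grab_frame(n)["img"] for n in ("wrist","scene")}
o=np.zeros((420,800,3),np.uint8); o[:300,:400]=cv2.resize(f["wrist"],(400,300)); o[:370,400:]=cv2.resize(f["scene"][185:305,170:300],(400,370),interpolation=cv2.INTER_CUBIC)
cv2.imwrite("pics/end.png",o[:,:,::-1])
E
```

```text
[0.53257496 0.03538283 0.1819665 ] [-0.02409175 -0.75979595 -0.8928109 ] 0.042560223789753084
```

View pics/end.png

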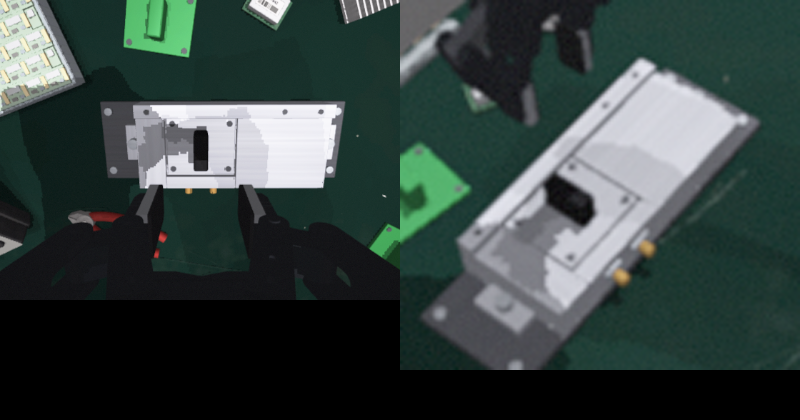

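Both views show the cover flush in the recess (wrist ~(201,150), scene crop ~(575,205)), level and released, with the gripper clear.

```bash
python3 -c "
from workcell import bot
print(bot.job_done())"
```

```text
the job is handed in; nothing more can be done
None
```

The cover is in the recess, flush with the deck, level and released, with the gripper clear; the job is handed in at about 18 s, and the hand-in call returned no verdict.

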